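# Park the crimson jar at the top of the slanted jar rack

### The arm

A 6-joint arm with a two-finger parallel gripper is mounted at the origin on the work surface. World frame = base frame: x ahead of the robot, y to its left, z up, the work surface at z = 0. Lengths are in m, angles in rad, forces in N, time in s.
With the tool pointing down it reaches from about 0.25 to 0.725 m from the base axis. Payload 4 kg.
Tool frame: the origin (TCP) lies midway between the tips of the shut fingers; the grasp point (between the pads) lies 19 mm behind it; z points along the fingers, y is the line along which they close (so a half turn about z gives the same grasp; the last joint's range is limited). The gripper opens to 85 mm and grips with 20 to 120 N. Pads are 22 mm wide; open, the fingers measure 114 mm over their backs; the gripper's body (76 mm by 85 mm) begins 54 mm behind the grasp point. The pads swing forward as they close: fully open they stand 13 mm farther back than shut.
Start: joints at [-1.174, 0.241, 0.005, 1.335, 0, 1.571], TCP at [0.193, -0.461, 0.231] pointing down, gripper open.
Joint ranges: [-2.72, 2.72], [-1.05, 1.87], [-1.09, 1.28], [-1.99, 2.15], [-1.42, 1.44], [-3.14, 3.14]. Speed limits (rad/s): [2.79, 2.79, 3.14, 3.14, 3.14, 3.14].

### API

Orientations are given as a unit quaternion [x, y, z, w].
In Python, from workcell import bot gives the robot as it stands. The module is installed in compiled form; this text tells all that it offers.
- The arm moves only by the tool jog_arm, never from a script. Its argument "deltas" is a list of rows, each an object with "fingers": the opening, from 0 (shut) to 1 (fully open); "delta_pos": the shift along the tool's x, y, z normalised to -1 to 1, where 1 is 300 mm, a list of three; "yaw": the turn about the tool's z normalised to -1 to 1, where 1 is pi/4 rad. A call has 1 to 12 rows; each row is the pose to reach, as a shift and turn from the pose commanded when the call began, along the tool's axes at that moment; what a row does not reach only later rows make up. A row lasts 1/10 s, in which the tool goes at most 50 mm and 8.59 degrees, less where a joint would pass 70% of its speed; a pose out of reach is approached as far as the arm can. A call with a number of a shift or a turn outside -1 to 1 is refused whole. A call with a gripper value outside its range is refused whole. The fingers move at their own pace and stop on an object; the grip force is fixed at half the most. Time passes only in rows, so rows that repeat a pose let the fingers close. It gives the time, the measured TCP pose, the force, the opening and the grip force at its end, in the units of the state.
- bot.get_obs(): the state, without advancing time (a new reading comes with each control period).
- bot.camera(name): name is "side" or "top" or "wrist"; returns a dict with "image" (384x512x3 uint8, red, green, blue), "range_z" (384x512 float32, m along the optical axis (not along the pixel's ray), 0 where there is no reading), "fx", "fy", "cx", "cy" (pixels), "rvec" (rotation vector, rad) and "tvec" (3), from world to camera coordinates, as OpenCV has them. Camera axes: x right, y down, z forward; pixel columns grow to the right and rows downward; lengths in m; the calibration is good to about 2 mm. A picture is of the moment at which its call begins.
- bot.job_done(): hands the job in; it is judged then, once.
The state is a dict: "clock": time; "joint_pos": joint angles; "joint_vel": joint speeds; "tau": joint torques, N m; "eef_pos": TCP position; "tool_rot": TCP orientation; "ft_force": force on the tool from outside, world axes, zero at the start; "ft_torque": the same for the moment, N m; "grip_width": finger opening in m; "grasp_force": force on a finger pad.
Only numpy, scipy, OpenCV 4.12 (cv2) and the standard library are available. Lean on these libraries where they do the work, as an engineer would, in place of code of your own. Each camera call takes 0.05 s, during which the arm holds its last target. There are 200 camera calls.

### The job

Crimson is the next colour to be used: with your fingertips push the crimson paint jar up its lane of the slanted rack, over the crest, so that it lies in the rest against the white top stop and stays there by itself. Push gently and steadily from behind without letting the jar run away or roll back down the lane, and do not squeeze it, ram it or lift it out of its lane. Leave the blue jar and everything else on the table where it is.

Things in the scene. Friction and masses are not known exactly. Their poses are not given: they have to be found in the camera images.
- rack: Plywood rack fixed to the table, 305 mm long, 170 wide, 86 high, with two equal lanes side by side. Origin: centre of its underside. x runs level along the lanes, uphill; y across; z up. All x, y, z below are in this frame, z = 0 on the table. Lane centre lines at y = +41 and -41 mm; each lane is 76 mm wide between walls 6 mm thick that stand 14 mm above its floor.
- rack_lip (a point): Top of the dark lip across the low end of both lanes, midway between them: x = -147, y = 0, z = 22 mm. The lip is 6 mm thick (x = -150 to -144). The space behind it is open; the back of a jar lying against it is about level with the lip's outer face, so fingertips can come down behind the lip and push above it. Lane floor here: z = 14 mm at x = -150.
- rack_crest (a point): Crest of the lane floors, midway between the lanes: x = 85, y = 0, z = 51 mm. From the low end to here the floor climbs evenly at 9 degrees (z = 14 mm at x = -150); beyond it the floor falls at 10 degrees to the top stop.
- rack_stop (a point): Foot of the face of the white top stop, midway between the lanes: x = 143, y = 0, z = 41 mm. The stop is 12 mm thick, its top at z = 86 mm. The dip between crest and stop is the rest: a jar in it touches the stop, has its centre at x = 118, z = 71 mm and stays.
- crimson_jar: Closed jar of crimson paint with white screw lid, a smooth slippery cylinder 50 mm in diameter, 70 long, 0.17 to 0.29 kg, lying across one of the lanes (either one, 3 mm play at each end) so that it rolls along it. Origin: its centre; y its long axis, lid at +y; x, z turn as it rolls. It starts at the low lip, centre at x = -130, z = 43 mm of the rack. Let go short of the crest it rolls back.
- blue_jar: The same jar in blue, lying at the low lip of the other lane, its centre 82 mm from the crimson jar's. Origin: its centre; y is its long axis. Must stay there.
- green_jar: Green jar with black lid standing on the table, 60 mm in diameter, 75 mm high; origin centre of its underside. Leave alone.
- paint_tube: Silver paint tube with a wine-red band lying on the table, about 120 x 36 x 18 mm, along its x axis; origin below its middle, on the table. Leave alone.
- brush: Brush lying on the table, 200 mm long along its x axis; origin on the table below its middle. Leave alone.
- jar_lid: White round jar lid lying open side up, 80 mm in diameter, 12 mm high; origin centre of its underside. Leave alone.
- brush_cup: Blue ceramic cup holding brushes, 72 mm in diameter, 190 mm high with the brushes; origin centre of its underside. Leave alone.
- palette_knife: Palette knife lying on the table, 190 mm long along its x axis; origin on the table below its middle. Leave alone.
Things that resemble listed ones, but are neither listed nor needed, are in the scene too. Leave any yellow look-alike of the crimson_jar alone.

How it is judged:
At the end, for the whole second after the job is handed in: The crimson jar lies still and by itself in the rest of its lane against the top stop (centre within 6 mm of its resting place along the lane, axis within 0.15 rad of straight across); the blue jar has moved less than 20 mm and the other things less than 30 mm (x of crimson_jar in the frame of rack between 0.112 and 0.124 m and z of crimson_jar in the frame of rack between 0.064 and 0.077 m and y of crimson_jar in the frame of rack between -0.055 and 0.055 m and (y of crimson_jar in the frame of rack above 0.03 m or y of crimson_jar in the frame of rack below -0.03 m) and angle between the y axis of crimson_jar and the y axis of rack, either way round below 0.15 rad and linear speed of crimson_jar below 0.02 m/s and angular speed of crimson_jar below 0.5 rad/s and distance of blue_jar from where it was at the start of the episode below 0.02 m and distance of each of green_jar, paint_tube, brush, jar_lid, brush_cup, palette_knife from where it was at the start of the episode below 0.03 m); the robot touches nothing.
It fails at once if the crimson jar is lifted about 15 mm or more off its lane ((x of crimson_jar in the frame of rack below -0.08 m and z of crimson_jar in the frame of rack above 0.065 m) or (x of crimson_jar in the frame of rack below 0 m and z of crimson_jar in the frame of rack above 0.078 m) or z of crimson_jar in the frame of rack above 0.092 m).
It fails at once if the crimson jar leaves its lane (z of crimson_jar in the frame of rack below 0.03 m or y of crimson_jar in the frame of rack above 0.06 m or y of crimson_jar in the frame of rack below -0.06 m or y of crimson_jar in the frame of rack between -0.02 and 0.02 m).
It fails at once if the crimson jar runs away or rolls back down (faster than 0.4 m/s) (linear speed of crimson_jar above 0.4 m/s).
It fails at once if the crimson jar is squeezed or rammed (more than 30 N) (contact force between the fingers and crimson_jar above 30 N).
It fails at once if the blue jar is moved 20 mm or more, or another thing 30 mm or more (distance of blue_jar from where it was at the start of the episode above 0.02 m or distance of any of green_jar, paint_tube, brush, jar_lid, brush_cup, palette_knife from where it was at the start of the episode above 0.03 m).
It also fails if it takes over 40 s, if anything falls off the work surface, if the arm or the gripper's body presses on something with over 40 N, if the wrist force passes 120 N, or if a joint passes its speed limit or range.

## Working session

There is one attempt and no reset: what is moved stays moved. The work goes in short steps, Python scripts to look and compute and a tool call to move; the robot and the scene stay as the last step left them, time stands still between calls to the robot, and variables do not carry over. Pictures are saved under pics/ and viewed, at most 10 in all, crops included, and the job is handed in when it is done.

Besides the shell and the picture viewer there is one more tool, called after "Call:" as name(argument=value, ...) on one line, values as JSON. jog_arm: Moves the arm, as the interface text tells. Scaled input: -1 to 1 covers 300 mm each way for a shift and pi/4 rad each way for a turn. Its arguments: {"type":"object","properties":{"deltas":{"type":"array","items":{"type":"object","properties":{"fingers":{"type":"number"},"delta_pos":{"type":"array","items":{"type":"number"}},"yaw":{"type":"number"}}}}},"required":["deltas"]}

```bash
mkdir -p pics
python3 - <<'E'
from workcell import bot
import cv2, numpy as np
for n in("top","side"):
    c=bot.camera(n); cv2.imwrite(f"pics/{n}0.png",c["image"][:,:,::-1])
    np.savez(f"{n}0.npz",**c)
    R=cv2.Rodrigues(np.array(c["rvec"]))[0]; print(n,c["fx"],c["cx"],c["cy"],-R.T@np.array(c["tvec"]).ravel())
o=bot.get_obs(); print(o["clock"],o["eef_pos"],o["tool_rot"],o["grip_width"])
E
```

```text
top 418.7387128776692 255.85060604131408 189.0316118242794 [ 0.41241303 -0.02493357  1.47542344]
side 401.9430352141495 259.72423962153493 188.3552759216086 [0.1068092  0.59082149 0.87914292]
0.1 [ 0.19301561 -0.46061957  0.23048789] [ 9.80381117e-01  1.97108994e-01 -1.93920449e-04 -9.33435357e-04] 0.0853808205431598
```

View pics/top0.png

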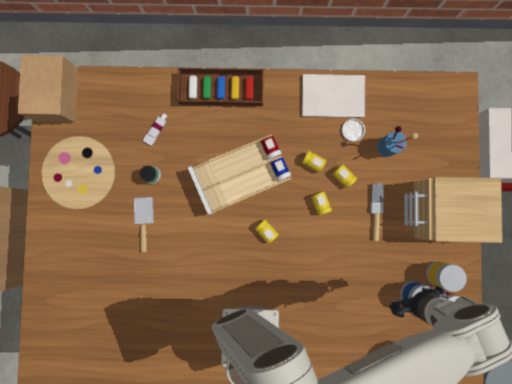

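View pics/side0.png

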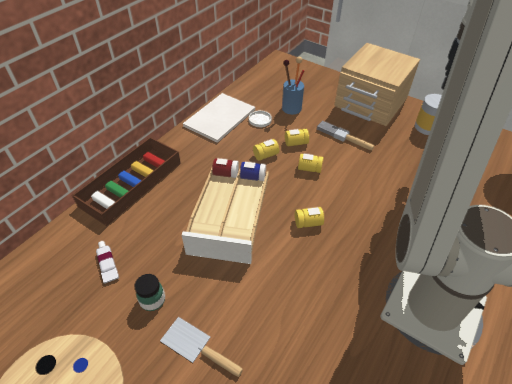

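The top view shows the crimson jar at about (271,146) and the blue one at (280,168), both at the low end of the rack. The white stop is at about (203,187), and uphill points to image left (+y). Next I'll measure the rack frame.

```bash
cat > h.py <<'E'
import cv2, numpy as np
def load(n): return dict(np.load(n))
def pts(c):
    R=cv2.Rodrigues(c["rvec"])[0]; z=c["range_z"]; v,u=np.mgrid[:z.shape[0],:z.shape[1]]
    P=np.stack([(u-c["cx"])/c["fx"]*z,(v-c["cy"])/c["fy"]*z,z],-1)
    return (P-c["tvec"].ravel())@R
E
python3 - <<'E'
from h import *
for n in("top","side"):
    c=load(n+"0.npz"); P=pts(c); hsv=cv2.cvtColor(c["image"],cv2.COLOR_RGB2HSV); H,S,V=[hsv[...,i].astype(int) for i in range(3)]
    near=(np.hypot(P[...,0]-.5,P[...,1])<.3)&(c["range_z"]>0)
    print(n)
    box=np.zeros_like(near)
    if n=="top": box[125:220,180:300]=1
    else: box[150:265,180:275]=1
    for nm,m in dict(crim=((H>165)|(H<5))&(S>130)&(V<190),blue=(H>105)&(H<130)&(S>120),white=(S<45)&(V>140)).items():
        m=(m&box&near).astype(np.uint8)
        k,l,st,ce=cv2.connectedComponentsWithStats(m)
        for i in range(1,k):
            if st[i,4]>25:
                q=P[l==i]; print(nm,ce[i].round(1),st[i,4],np.median(q,0).round(4),"zmax",q[:,2].max().round(4))
    # rack: points above table excluding jars: minAreaRect of footprint
    m=box&near&(P[...,2]>.012)&(P[...,2]<.11)
    k,l,st,ce=cv2.connectedComponentsWithStats(m.astype(np.uint8)); i=1+st[1:,4].argmax(); q=P[l==i]
    print("rack rect",cv2.minAreaRect(q[:,:2].astype(np.float32)*1000),len(q))
    w=q[(q[:,2]>.081)]; print("stop top",len(w),cv2.minAreaRect(w[:,:2].astype(np.float32)*1000))
E
```

```text
top
crim [269.3 145.4] 110 [ 0.654  -0.0558  0.0608] zmax 0.0722
blue [279.4 167.6] 96 [ 0.5766 -0.0924  0.0609] zmax 0.0727
white [269.4 143.4] 56 [ 0.6614 -0.0554  0.0673] zmax 0.0769
white [274.3 153.9] 69 [ 0.6262 -0.073   0.0634] zmax 0.0736
white [279.2 165.2] 65 [ 0.5886 -0.0904  0.0677] zmax 0.0742
white [199.6 189.7] 257 [0.4986 0.175  0.0835] zmax 0.0936
white [284.3 175.7] 63 [ 0.5529 -0.1079  0.0632] zmax 0.0734
rack rect ((559.37841796875, 40.93707275390625), (170.58444213867188, 309.5686950683594), 24.942367553710938) 4518
stop top 178 ((496.4418640136719, 175.70184326171875), (168.79074096679688, 12.143440246582031), 24.976720809936523)
side
crim [221.8 168.2] 223 [ 0.6512 -0.0375  0.0577] zmax 0.0685
blue [251.2 168.7] 100 [ 0.5723 -0.0796  0.0624] zmax 0.069
white [221.4 161.2] 50 [ 0.6643 -0.0521  0.0682] zmax 0.0717
white [234.2 168.3] 96 [ 0.6238 -0.0602  0.0577] zmax 0.0708
white [249.3 164.5] 58 [ 0.5898 -0.0873  0.068 ] zmax 0.071
white [262.  171.2] 89 [ 0.5509 -0.0918  0.0598] zmax 0.0711
white [209.6 243.2] 897 [0.5226 0.1937 0.0731] zmax 0.0899
rack rect ((562.9984130859375, 45.805084228515625), (170.78671264648438, 311.7576904296875), 25.075708389282227) 6214
stop top 360 ((500.245361328125, 179.45802307128906), (169.32630920410156, 15.565032005310059), 25.061786651611328)
```

Call:
jog_arm(deltas=[{"delta_pos": [0.16,-0.04,0],"yaw": -0.19,"fingers": 0.35},{"delta_pos": [0.32,-0.08,0],"yaw": -0.38,"fingers": 0.35},{"delta_pos": [0.48,-0.12,0],"yaw": -0.57,"fingers": 0.35},{"delta_pos": [0.64,-0.16,0],"yaw": -0.76,"fingers": 0.35},{"delta_pos": [0.8,-0.2,0],"yaw": -0.95,"fingers": 0.35},{"delta_pos": [0.96,-0.24,0],"yaw": -1,"fingers": 0.35},{"delta_pos": [0.96,-0.24,0],"yaw": -1,"fingers": 0.35},{"delta_pos": [0.96,-0.24,0],"yaw": -1,"fingers": 0.35}])

```text
clock: 0.9
eef_pos: [0.4315, -0.2823, 0.2306]
tool_rot: [0.83, 0.558, -0.001, -0.001]
ft_force: [-0.9, 0.3, 0.8]
grip_width: 0.0298
grasp_force: 0.0
```

```bash
cat >> h.py <<'E'
from scipy.spatial.transform import Rotation as Ro
A=np.deg2rad(115.0); C=np.array([.561,.043,0]); RX=np.array([np.cos(A),np.sin(A),0]); RY=np.array([-np.sin(A),np.cos(A),0]); M=np.array([RX,RY,[0,0,1]])
def state(o):
    T=Ro.from_quat(o["tool_rot"]).as_matrix(); p=np.array(o["eef_pos"])
    ang=np.degrees(np.arctan2(T[1,0],T[0,0]))
    print("t",o["clock"],"rack mm",(M@(p-C)*1000).round(1),"toolx ang",ang.round(2),"yaw cmd",((ang-115)/45).round(3),"grip",np.round(o["grip_width"]*1000,1),"F",(M@np.array(o["ft_force"])).round(2))
    return T,p
def go(o,rack):  # normalised shift to a tcp goal in rack mm
    T,p=state(o); g=C+M.T@(np.array(rack)/1000); print("goal",rack,"delta",(T.T@(g-p)/.3).round(3))
E
python3 -c "
from h import *; from workcell import bot
o=bot.get_obs(); go(o,[-190,-41,200]);print(np.round(o['joint_pos'],2))"
```

```text
t 0.9 rack mm [-240.1  254.8  230.6] toolx ang 67.9 yaw cmd -1.047 grip 29.8 F [0.68 0.66 0.83]
goal [-190, -41, 200] delta [0.836 0.549 0.101]
[-0.58  0.27  0.05  1.35 -0.    1.38]
```

Call:
jog_arm(deltas=[{"delta_pos": [0.12,0.08,0],"yaw": -0.17,"fingers": 0.35},{"delta_pos": [0.24,0.16,0],"yaw": -0.34,"fingers": 0.35},{"delta_pos": [0.36,0.24,0],"yaw": -0.5,"fingers": 0.35},{"delta_pos": [0.48,0.32,0],"yaw": -0.67,"fingers": 0.35},{"delta_pos": [0.6,0.4,0],"yaw": -0.84,"fingers": 0.35},{"delta_pos": [0.72,0.48,0],"yaw": -1,"fingers": 0.35},{"delta_pos": [0.836,0.549,0.1],"yaw": -1,"fingers": 0.35},{"delta_pos": [0.836,0.549,0.1],"yaw": -1,"fingers": 0.35},{"delta_pos": [0.836,0.549,0.1],"yaw": -1,"fingers": 0.35}])

```text
clock: 1.8
eef_pos: [0.6771, -0.1146, 0.1984]
tool_rot: [0.554, 0.832, -0.001, -0.002]
ft_force: [-0.2, -0.2, 0.4]
grip_width: 0.0301
grasp_force: 0.0
```

```bash
python3 -c "
from h import *; from workcell import bot
o=bot.get_obs(); go(o,[-185,-41,36]);print(np.round(o['joint_pos'],2))
c=bot.camera('wrist'); cv2.imwrite('pics/wrist1.png',c['image'][:,:,::-1])"
```

```text
t 1.8 rack mm [-192.   -38.6  198.4] toolx ang 112.68 yaw cmd -0.052 grip 30.1 F [-0.08  0.22  0.43]
goal [-185, -41, 36] delta [0.022 0.01  0.541]
[-0.17  0.65  0.55  1.48 -0.    1.01]
```

View pics/wrist1.png

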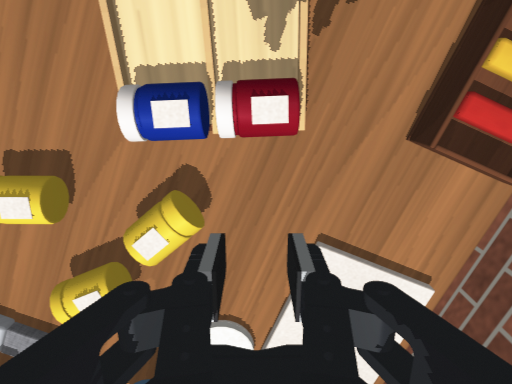

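The wrist view shows the fingers straddling column 262, in line with the crimson jar (217–299). One yellow jar, at (165,225), is close to the left finger, so I'll check that gap before going down.

```bash
python3 -c "
from h import *
for n in('top','side'):
    c=load(n+'0.npz');P=pts(c);hsv=cv2.cvtColor(c['image'],cv2.COLOR_RGB2HSV)
    m=cv2.inRange(hsv,(22,130,90),(34,255,255))&((P[...,2]<.08)&(P[...,2]>.005)&(c['range_z']>0)).astype(np.uint8)*255
    k,l,st,ce=cv2.connectedComponentsWithStats(m)
    for i in range(1,k):
        if st[i,4]>60:
            q=(P[l==i]-C)@M.T*1000; print(n,ce[i].round(),st[i,4],'rack x',np.percentile(q[:,0],[2,98]).round(),'y',np.percentile(q[:,1],[2,98]).round())
"
```

```text
top [235.  87.] 152 rack x [-128.  -84.] y [-322. -254.]
top [312. 161.] 205 rack x [-283. -217.] y [ 30. 100.]
top [344. 177.] 205 rack x [-353. -297.] y [119. 190.]
top [321. 205.] 202 rack x [-236. -190.] y [174. 241.]
top [265. 231.] 206 rack x [-30.  26.] y [184. 253.]
top [434. 272.] 123 rack x [-494. -443.] y [552. 602.]
side [297. 138.] 293 rack x [-341. -292.] y [116. 186.]
side [265. 150.] 317 rack x [-260. -211.] y [25. 97.]
side [310. 164.] 310 rack x [-221. -186.] y [169. 235.]
side [142. 167.] 67 rack x [-123.  -91.] y [-322. -264.]
side [308. 218.] 415 rack x [-10.  32.] y [179. 252.]
```

Call:
jog_arm(deltas=[{"delta_pos": [0.02,0.01,0.12],"yaw": -0.05,"fingers": 0.35},{"delta_pos": [0.02,0.01,0.24],"yaw": -0.05,"fingers": 0.35},{"delta_pos": [0.02,0.01,0.36],"yaw": -0.05,"fingers": 0.35},{"delta_pos": [0.02,0.01,0.46],"yaw": -0.05,"fingers": 0.35},{"delta_pos": [0.02,0.01,0.53],"yaw": -0.05,"fingers": 0.35},{"delta_pos": [0.02,0.01,0.56],"yaw": -0.05,"fingers": 0.35},{"delta_pos": [0.02,0.01,0.56],"yaw": -0.05,"fingers": 0.35}])

```text
clock: 2.55
eef_pos: [0.6779, -0.1087, 0.0337]
tool_rot: [0.538, 0.843, -0.0, -0.0]
ft_force: [-0.7, -0.0, -0.2]
grip_width: 0.0302
grasp_force: 0.0
```

```bash
python3 -c "
from h import *; from workcell import bot
o=bot.get_obs(); go(o,[-166,-41,30])
c=bot.camera('side'); np.savez('side1.npz',**c); cv2.imwrite('pics/side1.png',cv2.resize(c['image'][100:240,150:330,::-1],None,fx=4,fy=4))"
```

```text
t 2.55 rack mm [-186.9  -41.8   33.7] toolx ang 114.85 yaw cmd -0.003 grip 30.2 F [ 0.28  0.62 -0.18]
goal [-166, -41, 30] delta [ 0.07  -0.003  0.012]
```

View pics/side1.png

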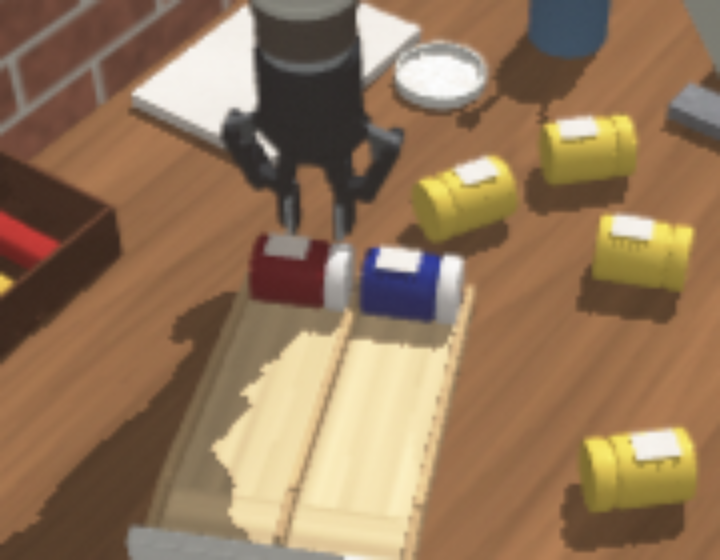

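Fingers are behind the lip in the crimson lane and clear of the yellow jars. I'll start a slow push and raise the tool with the slope.

Call:
jog_arm(deltas=[{"delta_pos": [0.013,0,0],"yaw": 0,"fingers": 0.35},{"delta_pos": [0.026,0,0],"yaw": 0,"fingers": 0.35},{"delta_pos": [0.039,0,0],"yaw": 0,"fingers": 0.35},{"delta_pos": [0.052,0,0],"yaw": 0,"fingers": 0.35},{"delta_pos": [0.065,0,0],"yaw": 0,"fingers": 0.35},{"delta_pos": [0.078,0,-0.002],"yaw": 0,"fingers": 0.35},{"delta_pos": [0.091,0,-0.004],"yaw": 0,"fingers": 0.35},{"delta_pos": [0.104,0,-0.006],"yaw": 0,"fingers": 0.35},{"delta_pos": [0.117,0,-0.008],"yaw": 0,"fingers": 0.35},{"delta_pos": [0.13,0,-0.01],"yaw": 0,"fingers": 0.35},{"delta_pos": [0.143,0,-0.012],"yaw": 0,"fingers": 0.35},{"delta_pos": [0.156,0,-0.014],"yaw": 0,"fingers": 0.35}])

```text
clock: 3.8
eef_pos: [0.659, -0.0643, 0.0376]
tool_rot: [0.537, 0.843, -0.0, 0.0]
ft_force: [0.4, -1.1, 0.6]
grip_width: 0.03
grasp_force: 0.5
```

```bash
cat >> h.py <<'E'
def jar(c):
    P=pts(c);hsv=cv2.cvtColor(c['image'],cv2.COLOR_RGB2HSV)
    q=(P-C)@M.T*1000
    m=(cv2.inRange(hsv,(165,110,30),(180,255,190))|cv2.inRange(hsv,(0,130,30),(5,255,190)))>0
    m&=(abs(q[...,1]+41)<45)&(abs(q[...,0])<180)&(q[...,2]>10)&(c['range_z']>0)
    r=q[m]; print("crimson n",len(r),"x pct",np.percentile(r[:,0],[3,50,97]).round(1),"y",np.percentile(r[:,1],[3,97]).round(1),"ztop",np.percentile(r[:,2],97).round(1))
E
python3 -c "
from h import *; from workcell import bot
o=bot.get_obs(); go(o,[-90,-41,44])
jar(load('side1.npz')); jar(load('top0.npz'))
c=bot.camera('side'); jar(c); jar(bot.camera('top')); cv2.imwrite('pics/side2.png',cv2.resize(c['image'][100:240,150:330,::-1],None,fx=4,fy=4))"
```

```text
t 3.8 rack mm [-138.7  -43.5   37.6] toolx ang 114.99 yaw cmd -0.0 grip 30.0 F [-1.18  0.1   0.63]
goal [-90, -41, 44] delta [ 0.162 -0.008 -0.021]
crimson n 226 x pct [-136.4 -110.7 -104. ] y [-74.4 -25.1] ztop 67.2
crimson n 115 x pct [-154.3 -125.7 -109.7] y [-70.9 -22.9] ztop 70.8
crimson n 203 x pct [-115.   -91.3  -75.9] y [-75.8 -24.8] ztop 74.0
crimson n 1 x pct [-81.5 -81.5 -81.5] y [-70.9 -70.9] ztop 61.6
```

View pics/side2.png

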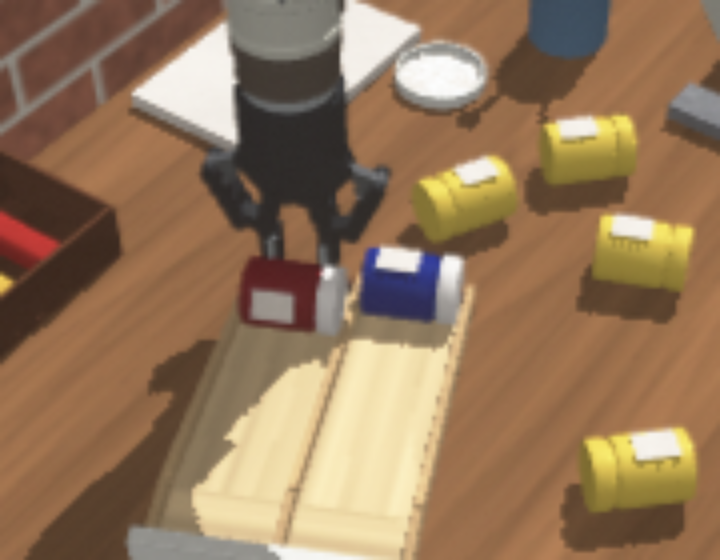

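The jar is rolling up straight with the fingers behind it: jar at about (295,295), blue untouched. Contact force is about 1 N. I'll keep pushing.

Call:
jog_arm(deltas=[{"delta_pos": [0.015,-0.001,-0.002],"yaw": 0,"fingers": 0.35},{"delta_pos": [0.03,-0.002,-0.005],"yaw": 0,"fingers": 0.35},{"delta_pos": [0.046,-0.003,-0.008],"yaw": 0,"fingers": 0.35},{"delta_pos": [0.062,-0.004,-0.01],"yaw": 0,"fingers": 0.35},{"delta_pos": [0.078,-0.005,-0.013],"yaw": 0,"fingers": 0.35},{"delta_pos": [0.094,-0.006,-0.016],"yaw": 0,"fingers": 0.35},{"delta_pos": [0.11,-0.007,-0.018],"yaw": 0,"fingers": 0.35},{"delta_pos": [0.126,-0.008,-0.021],"yaw": 0,"fingers": 0.35},{"delta_pos": [0.142,-0.008,-0.023],"yaw": 0,"fingers": 0.35},{"delta_pos": [0.158,-0.008,-0.026],"yaw": 0,"fingers": 0.35},{"delta_pos": [0.174,-0.008,-0.028],"yaw": 0,"fingers": 0.35},{"delta_pos": [0.19,-0.008,-0.031],"yaw": 0,"fingers": 0.35}])

```text
clock: 5.1
eef_pos: [0.6327, -0.0136, 0.0468]
tool_rot: [0.537, 0.843, -0.0, -0.0]
ft_force: [1.7, -0.8, 0.8]
grip_width: 0.0299
grasp_force: 0.5
```

```bash
python3 -c "
from h import *; from workcell import bot
go(bot.get_obs(),[-20,-41,56]); jar(bot.camera('side'))"
```

```text
t 5.1 rack mm [-81.6 -41.1  46.8] toolx ang 114.98 yaw cmd -0.0 grip 29.9 F [-1.44 -1.26  0.77]
goal [-20, -41, 56] delta [ 0.205 -0.    -0.031]
crimson n 323 x pct [-53.6 -28.2 -18.1] y [-74.4 -25.1] ztop 82.1
```

Call:
jog_arm(deltas=[{"delta_pos": [0.016,0,-0.002],"yaw": 0,"fingers": 0.35},{"delta_pos": [0.032,0,-0.005],"yaw": 0,"fingers": 0.35},{"delta_pos": [0.048,0,-0.008],"yaw": 0,"fingers": 0.35},{"delta_pos": [0.064,0,-0.01],"yaw": 0,"fingers": 0.35},{"delta_pos": [0.08,0,-0.013],"yaw": 0,"fingers": 0.35},{"delta_pos": [0.096,0,-0.015],"yaw": 0,"fingers": 0.35},{"delta_pos": [0.112,0,-0.018],"yaw": 0,"fingers": 0.35},{"delta_pos": [0.128,0,-0.02],"yaw": 0,"fingers": 0.35},{"delta_pos": [0.144,0,-0.023],"yaw": 0,"fingers": 0.35},{"delta_pos": [0.16,0,-0.025],"yaw": 0,"fingers": 0.35},{"delta_pos": [0.176,0,-0.028],"yaw": 0,"fingers": 0.35},{"delta_pos": [0.192,0,-0.03],"yaw": 0,"fingers": 0.35}])

```text
clock: 6.35
eef_pos: [0.6084, 0.0386, 0.0559]
tool_rot: [0.537, 0.843, 0.0, 0.0]
ft_force: [-0.2, -1.1, 0.4]
grip_width: 0.0297
grasp_force: 0.5
```

```bash
python3 -c "
from h import *; from workcell import bot
go(bot.get_obs(),[35,-41,65]); jar(bot.camera('side'))"
```

```text
t 6.35 rack mm [-24.  -41.1  55.9] toolx ang 114.99 yaw cmd -0.0 grip 29.7 F [-0.94  0.65  0.39]
goal [35, -41, 65] delta [ 0.197 -0.001 -0.03 ]
crimson n 324 x pct [ 7.3 29.6 39.3] y [-74.6 -24.9] ztop 91.2
```

Call:
jog_arm(deltas=[{"delta_pos": [0.016,0,-0.002],"yaw": 0,"fingers": 0.35},{"delta_pos": [0.032,0,-0.005],"yaw": 0,"fingers": 0.35},{"delta_pos": [0.048,0,-0.008],"yaw": 0,"fingers": 0.35},{"delta_pos": [0.064,0,-0.01],"yaw": 0,"fingers": 0.35},{"delta_pos": [0.08,0,-0.013],"yaw": 0,"fingers": 0.35},{"delta_pos": [0.096,0,-0.015],"yaw": 0,"fingers": 0.35},{"delta_pos": [0.112,0,-0.018],"yaw": 0,"fingers": 0.35},{"delta_pos": [0.128,0,-0.02],"yaw": 0,"fingers": 0.35},{"delta_pos": [0.144,0,-0.023],"yaw": 0,"fingers": 0.35},{"delta_pos": [0.16,0,-0.025],"yaw": 0,"fingers": 0.35},{"delta_pos": [0.176,0,-0.028],"yaw": 0,"fingers": 0.35},{"delta_pos": [0.192,0,-0.03],"yaw": 0,"fingers": 0.35}])

```text
clock: 7.6
eef_pos: [0.5841, 0.0908, 0.0649]
tool_rot: [0.537, 0.843, 0.0, 0.0]
ft_force: [0.3, -0.6, 0.6]
grip_width: 0.0299
grasp_force: 0.5
```

```bash
python3 -c "
from h import *; from workcell import bot
go(bot.get_obs(),[70,-41,66]); jar(bot.camera('side'))"
```

```text
t 7.6 rack mm [ 33.6 -41.1  64.9] toolx ang 114.98 yaw cmd -0.0 grip 29.9 F [-0.67  0.02  0.58]
goal [70, -41, 66] delta [ 0.121 -0.    -0.004]
crimson n 342 x pct [58.2 83.  95.6] y [-74.5 -25.2] ztop 100.7
```

Call:
jog_arm(deltas=[{"delta_pos": [0.011,0,-0.002],"yaw": 0,"fingers": 0.35},{"delta_pos": [0.022,0,-0.003],"yaw": 0,"fingers": 0.35},{"delta_pos": [0.033,0,-0.005],"yaw": 0,"fingers": 0.35},{"delta_pos": [0.044,0,-0.006],"yaw": 0,"fingers": 0.35},{"delta_pos": [0.055,0,-0.006],"yaw": 0,"fingers": 0.35},{"delta_pos": [0.066,0,-0.006],"yaw": 0,"fingers": 0.35},{"delta_pos": [0.077,0,-0.006],"yaw": 0,"fingers": 0.35},{"delta_pos": [0.088,0,-0.006],"yaw": 0,"fingers": 0.35},{"delta_pos": [0.099,0,-0.006],"yaw": 0,"fingers": 0.35},{"delta_pos": [0.11,0,-0.006],"yaw": 0,"fingers": 0.35},{"delta_pos": [0.12,0,-0.006],"yaw": 0,"fingers": 0.35},{"delta_pos": [0.12,0,-0.006],"yaw": 0,"fingers": 0.35}])

```text
clock: 8.85
eef_pos: [0.5688, 0.1235, 0.0666]
tool_rot: [0.537, 0.843, -0.0, -0.0]
ft_force: [0.7, 0.2, 0.1]
grip_width: 0.0303
grasp_force: 0.0
```

```bash
python3 -c "
from h import *; from workcell import bot
go(bot.get_obs(),[55,-41,160]); c=bot.camera('side');jar(c); cv2.imwrite('pics/side3.png',cv2.resize(c['image'][130:270,150:330,::-1],None,fx=4,fy=4))"
```

```text
t 8.85 rack mm [ 69.6 -41.1  66.6] toolx ang 115.02 yaw cmd 0.0 grip 30.3 F [-0.1  -0.72  0.14]
goal [55, -41, 160] delta [-0.049 -0.    -0.311]
crimson n 299 x pct [103.7 125.5 137.7] y [-74.6 -25.1] ztop 97.5
```

View pics/side3.png

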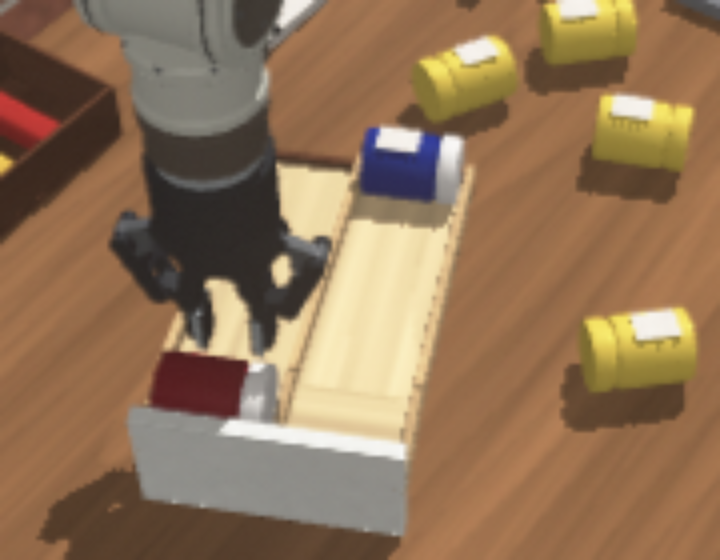

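The crimson jar at (215,385) is against the white stop, and the fingers have lost contact. I'll back off slightly and lift clear.

Call:
jog_arm(deltas=[{"delta_pos": [-0.03,0,0],"yaw": 0,"fingers": 0.35},{"delta_pos": [-0.05,0,-0.05],"yaw": 0,"fingers": 0.35},{"delta_pos": [-0.05,0,-0.15],"yaw": 0,"fingers": 0.35},{"delta_pos": [-0.05,0,-0.25],"yaw": 0,"fingers": 0.35},{"delta_pos": [-0.05,0,-0.35],"yaw": 0,"fingers": 0.35},{"delta_pos": [-0.05,0,-0.4],"yaw": 0,"fingers": 0.35},{"delta_pos": [-0.05,0,-0.4],"yaw": 0,"fingers": 0.35},{"delta_pos": [-0.05,0,-0.4],"yaw": 0,"fingers": 0.35},{"delta_pos": [-0.05,0,-0.4],"yaw": 0,"fingers": 0.35}])

```text
clock: 9.8
eef_pos: [0.5745, 0.109, 0.1849]
tool_rot: [0.538, 0.843, -0.001, -0.001]
ft_force: [-0.8, 0.9, -0.8]
grip_width: 0.0302
grasp_force: 0.0
```

```bash
python3 -c "
from h import *; from workcell import bot
state(bot.get_obs()); c=bot.camera('side');jar(c); jar(bot.camera('side')); cv2.imwrite('pics/side4.png',cv2.resize(c['image'][130:270,150:330,::-1],None,fx=4,fy=4))"
```

```text
t 9.8 rack mm [ 54.1 -40.2 184.9] toolx ang 114.96 yaw cmd -0.001 grip 30.2 F [ 1.15  0.39 -0.81]
crimson n 302 x pct [102.1 125.4 137.7] y [-74.6 -25. ] ztop 97.3
crimson n 301 x pct [102.8 124.8 137.3] y [-74.8 -25. ] ztop 97.1
```

View pics/side4.png

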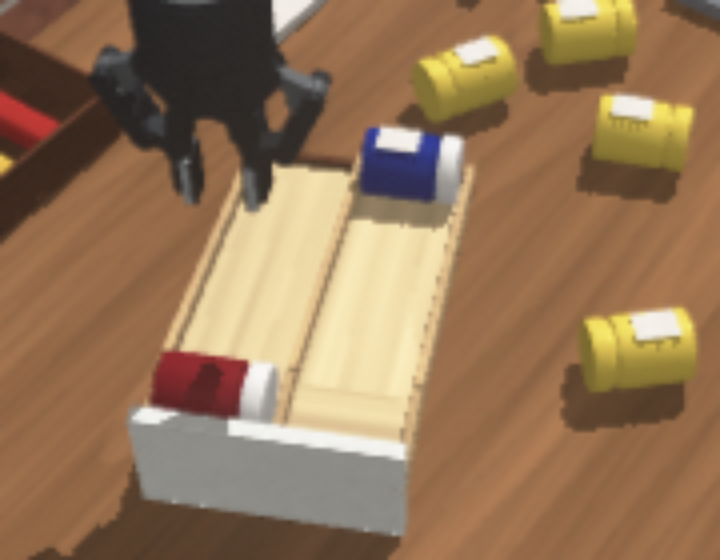

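The crimson jar at (215,387) lies still and straight against the stop. The blue jar is where it was and the gripper is clear.

```bash
python3 -c "
from workcell import bot
print(bot.job_done())"
```

```text
the job is handed in; nothing more can be done
None
```

The crimson jar is over the crest and lying still by itself against the white top stop, the blue jar and everything else are where they were, and the job is handed in (no verdict came back).

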